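# Put the sample press's tooling away in its tray

### The job

Put the round press's tooling away in the white tray on the bench, each piece seated flat and upright in its own insert: the round-footed lower die in the wide round well, the round-footed upper die in the narrow round well, the collar over the post and the setting gauge lengthwise in the slot. Set them down rather than dropping them. The two dies with square feet belong to the other press: leave them where they stand.

Things in the scene. Friction and masses are not known exactly. Their poses are not given: they have to be found in the camera images.
- lower_die: Lower die of the round press, bright steel, about 0.3 kg: a ROUND foot 54 mm in diameter and 14 mm high, with a round boss 28 mm in diameter and 16 mm high on top (30 mm high in all). Stands upright on the worktop, boss up; best gripped by the boss. Origin: centre of the underside; z up.
- upper_die: Upper die of the round press, bright steel, about 0.13 kg: a ROUND foot 36 mm in diameter and 10 mm high, with an upright round shank 16 mm in diameter and 32 mm long on top (42 mm high in all; dark band near the top). Stands upright; best gripped by the shank. Origin: centre of the underside; z up.
- stop_collar: Stop collar of the round press: a plain flat steel ring, outside 44 mm, hole 26 mm, 16 mm high, about 0.12 kg, lying flat; can be gripped across its outside. Origin: centre of the underside; z up, along the hole.
- setting_gauge: Setting gauge of the round press: a steel bar 66 mm long (x) and 18 mm wide (y), 10 mm high on its +x half and 7 mm on the rest, with an upright grip in the middle 30 mm long (x), 12 mm thick (y), whose top is 28 mm above the underside; about 0.13 kg. Lies flat, grip up; best gripped across the 12 mm. Origin: centre of the underside; x along the bar, z up.
- square_lower_die: Look-alike, stays where it is: lower die of the other press. Like lower_die (same boss, same heights) but its foot is SQUARE, 54 x 54 mm. Loose. Origin: centre of the underside; z up.
- square_upper_die: Look-alike, stays where it is: upper die of the other press. Like upper_die (same shank, same heights) but its foot is SQUARE, 36 x 36 mm. Loose. Origin: centre of the underside; z up.
- insert_wide: Place of the lower die: grey insert with a WIDE round well, 72 mm in diameter, 10 mm deep; the well's floor is 4 mm above the insert's underside. One of four fixed square inserts, 92 x 92 x 14 mm, filling a low white tray (192 mm square, walls 18 mm high) as a 2 x 2 grid in any arrangement, all with the tray's yaw. Origin: centre of its underside, 3 mm above the worktop; z up.
- insert_narrow: Place of the upper die: grey insert with a NARROW round well, 52 mm in diameter, 10 mm deep; the well's floor is 4 mm above the insert's underside. One of four fixed square inserts, 92 x 92 x 14 mm, filling a low white tray (192 mm square, walls 18 mm high) as a 2 x 2 grid in any arrangement, all with the tray's yaw. Origin: centre of its underside, 3 mm above the worktop; z up.
- insert_slot: Place of the setting gauge: grey insert with a rectangular well 84 mm long (x) by 36 mm wide (y), 10 mm deep; the well's floor is 4 mm above the insert's underside. One of four fixed square inserts, 92 x 92 x 14 mm, filling a low white tray (192 mm square, walls 18 mm high) as a 2 x 2 grid in any arrangement, all with the tray's yaw. Origin: centre of its underside, 3 mm above the worktop; z up.
- insert_post: Place of the stop collar: flat-topped grey insert with a central steel post 8 mm in diameter, 13 mm high. The collar lies on that top, 14 mm above the underside. One of four fixed square inserts, 92 x 92 x 14 mm, filling a low white tray (192 mm square, walls 18 mm high) as a 2 x 2 grid in any arrangement, all with the tray's yaw. Origin: centre of its underside, 3 mm above the worktop; z up.

How it is judged:
At the end, for the whole second after the job is handed in: Both round dies within 11 mm of their wells' centres, the collar within 11 mm of its post, the gauge within 14 mm and 0.35 rad of its slot; each at rest on its insert to 3 mm in height, upright to 0.1 rad, released. Square-footed dies not moved over 15 mm, nothing dropped (horizontal distance between lower_die and insert_wide below 0.011 m and z of lower_die in the frame of insert_wide between 0.001 and 0.007 m and angle between each of lower_die, upper_die, stop_collar, setting_gauge's own z axis and vertical below 0.1 rad and linear speed of each of lower_die, upper_die, stop_collar, setting_gauge below 0.02 m/s and contact force between the fingers and lower_die below 0.1 N and horizontal distance between upper_die and insert_narrow below 0.011 m and z of upper_die in the frame of insert_narrow between 0.001 and 0.007 m and contact force between the fingers and upper_die below 0.1 N and horizontal distance between stop_collar and insert_post below 0.011 m and z of stop_collar in the frame of insert_post between 0.011 and 0.017 m and contact force between the fingers and stop_collar below 0.1 N and horizontal distance between setting_gauge and insert_slot below 0.014 m and z of setting_gauge in the frame of insert_slot between 0.001 and 0.007 m and contact force between the fingers and setting_gauge below 0.1 N and angle between the x axis of setting_gauge and the x axis of insert_slot, either way round below 0.35 rad); the robot touches nothing.
It fails at once if a square-footed die, which is to be left alone, is moved more than 15 mm (distance of any of square_lower_die, square_upper_die from where it was at the start of the episode above 0.015 m).
It fails at once if a piece of the tooling is dropped from a height (over about 35 mm: faster than 0.8 m/s out of the fingers) ((linear speed of lower_die above 0.8 m/s and contact force between the fingers and lower_die below 0.05 N) or (linear speed of upper_die above 0.8 m/s and contact force between the fingers and upper_die below 0.05 N) or (linear speed of stop_collar above 0.8 m/s and contact force between the fingers and stop_collar below 0.05 N) or (linear speed of setting_gauge above 0.8 m/s and contact force between the fingers and setting_gauge below 0.05 N)).
It also fails if it takes over 99 s, if anything falls off the work surface, if the arm or the gripper's body presses on something with over 40 N, if the wrist force passes 120 N, or if a joint passes its speed limit or range.

### The arm

A 6-joint arm with a two-finger parallel gripper is mounted at the origin on the work surface. World frame = base frame: x ahead of the robot, y to its left, z up, the work surface at z = 0. Lengths are in m, angles in rad, forces in N, time in s.
With the tool pointing down it reaches from about 0.275 to 0.725 m from the base axis. Payload 5.6 kg.
Tool frame: the origin (TCP) lies on the centre line of the jaws, within the pads' length; the fingertips stand 17 mm ahead of it and the grasp point (between the pads) lies 2 mm behind it; z points along the fingers, y is the line along which they close (so a half turn about z gives the same grasp; the last joint's range is limited). The gripper opens to 85 mm and grips with 20 to 120 N. Pads are 22 mm wide; open, the fingers measure 114 mm over their backs; the gripper's body (76 mm by 85 mm) begins 54 mm behind the grasp point. The pads swing forward as they close: fully open they stand 13 mm farther back than shut.
Start: joints at [1.402, 0.255, 0.108, 0, -1.424, -0.285], TCP at [0.241, 0.494, 0.248] pointing down, gripper open.
Joint ranges: [-2.95, 2.95], [-1.21, 1.97], [-1.09, 1.5], [-2.87, 1.71], [-2.94, -0.07], [-3.05, 3.05]. Speed limits (rad/s): [2.57, 2.57, 3.14, 3.14, 3.14, 3.14].

### API

Orientations are given as a unit quaternion [w, x, y, z].
In Python, from bench import r gives the robot as it stands.
- The arm moves only by the shell command python3 -m handwheel 'ROWS' [OPENING] [FORCE]. ROWS is JSON, a list of rows, each an object with "slide": the shift along the tool's x, y, z in cm, a list of three; "twist": the turn, a rotation vector about the tool's x, y, z in degrees, a list of three. In form: [{"slide": [dx, dy, dz], "twist": [ax, ay, az]}, ...]. A call has 1 to 12 rows; each row shifts and turns the commanded pose from where the row before left it, along the tool's axes as they then stand; what a row does not reach is not made up. A row lasts 1/12 s, in which the tool goes at most 41.7 mm and 7.16 degrees, less where a joint would pass 70% of its speed; a pose out of reach is approached as far as the arm can. A call with a gripper value outside its range is refused whole. OPENING is the finger opening in cm, from 0 to 8.54, set as the call begins (- or left out, the last holds). The fingers move at their own pace and stop on an object; FORCE is the grip in N (left out, the last holds). Time passes only in rows, so rows that do not move let the fingers close. It gives the time, the measured TCP pose, the force, the opening and the grip force at its end, in the units of the state.
- r.observe(): the state, without advancing time (a new reading comes with each control period).
- r.capture(name): name is "side" or "top"; returns a dict with "frame" (420x560x3 uint8, red, green, blue), "vertical_fov" (degrees; the focal length in pixels is half the picture's height over the tangent of half this angle, whatever the lens; pixels are square), "cx", "cy" (the principal point, pixels), "world_from_camera" (4x4, takes a point from camera to world coordinates). Camera axes: x right, y down, z forward; pixel columns grow to the right and rows downward; lengths in m; the calibration is good to about 2 mm. A picture is of the moment at which its call begins. There is no depth.
- r.sign_off(): hands the job in; it is judged then, once.
The state is a dict: "clock": time; "qpos": joint angles; "qd": joint speeds; "tau": joint torques, N m; "tcp_pos": TCP position; "tool_rot": TCP orientation; "wrist_force": force on the tool from outside, world axes, zero at the start; "ft_torque": the same for the moment, N m; "finger_gap": opening from 0.0 (shut) to 1.0 (fully open); "finger_force": force on a finger pad.
Only numpy, scipy, OpenCV 4.12 (cv2) and the standard library are available. Lean on these libraries where they do the work, as an engineer would, in place of code of your own. Each camera call takes 0.05 s, during which the arm holds its last target. There are 200 camera calls.

## Working session

There is one attempt and no reset: what is moved stays moved. The work goes in short steps, Python scripts to look and compute and a shell command to move; the robot and the scene stay as the last step left them, time stands still between calls to the robot, and variables do not carry over. Pictures are saved under pics/ and viewed, at most 14 in all, crops included, and the job is handed in when it is done.

```bash
ls; mkdir -p pics; python3 - <<'E'
from bench import r
import cv2,numpy as np
print(r.observe())
for n in("top","side"):
    c=r.capture(n); cv2.imwrite(f"pics/{n}0.png",c["frame"][:,:,::-1]); print(n,c["vertical_fov"],c["cx"],c["cy"],np.round(c["world_from_camera"],4).tolist(),[k for k in c])
E
```

```text
pics
{'clock': 0.0, 'qpos': array([ 1.40159696e+00,  2.55737278e-01,  1.06976439e-01, -4.94638225e-04,
       -1.42387365e+00, -2.84603181e-01]), 'qd': array([ 0.00101442,  0.00138699,  0.00023234,  0.00014256, -0.00014913,
       -0.00152466]), 'tau': array([ 1.28380907e-03, -3.86632133e+01,  2.37948328e+01,  5.36519274e+00,
       -6.10998046e-03, -1.20303682e-05]), 'tcp_pos': array([0.24084656, 0.49393992, 0.24738672]), 'tool_rot': array([ 9.31660685e-04,  9.74359522e-01, -2.24994705e-01, -1.91210640e-04]), 'wrist_force': array([ 0.29836211, -0.75736129, -0.16944354]), 'ft_torque': array([-0.01954249, -0.01815938, -0.03763458]), 'finger_force': 0.0, 'finger_gap': 0.997896447156874}
top 45.258531886885976 276.2298452942046 211.43773781448874 [[-0.0266, -0.9867, 0.1604, 0.3558], [-0.9995, 0.0289, 0.0118, 0.0186], [-0.0163, -0.16, -0.987, 1.2546], [0.0, 0.0, 0.0, 1.0]] ['frame', 'vertical_fov', 'cx', 'cy', 'world_from_camera']
side 50.83135767557229 282.66951500346744 204.1691512027837 [[-0.9896, -0.0903, 0.1122, 0.4307], [-0.1434, 0.6875, -0.7119, 0.7216], [-0.0129, -0.7206, -0.6932, 0.7456], [0.0, 0.0, 0.0, 1.0]] ['frame', 'vertical_fov', 'cx', 'cy', 'world_from_camera']
```

View pics/top0.png

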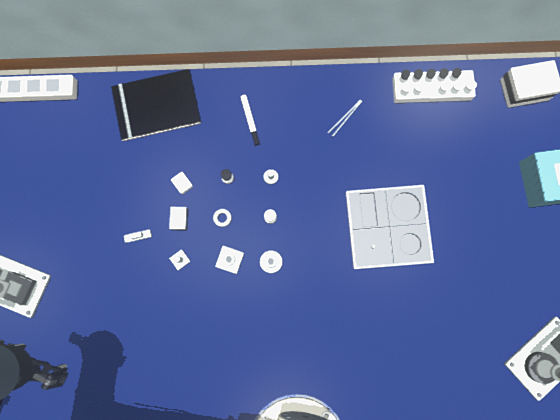

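View pics/side0.png

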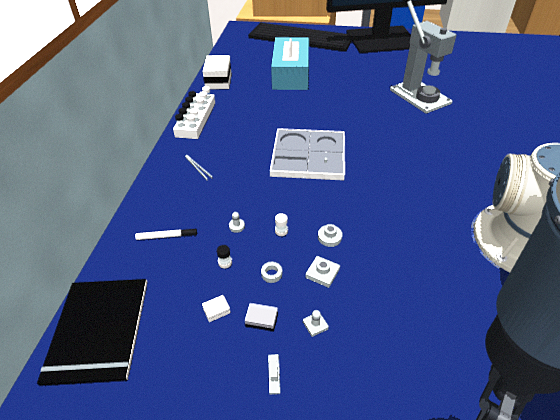

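The top view shows the tray at about (390,227), with the slot upper left, wide well upper right, post lower left and narrow well lower right. The round lower die is at (271,262), the round upper die at (271,177), the collar at (222,217) and the gauge at (137,236). The square dies are at (229,260) and (180,260). The side view shows the same pieces. I'll enlarge both.

```bash
python3 - <<'E'
import cv2,numpy as np
t=cv2.imread("pics/top0.png");s=cv2.imread("pics/side0.png")
a=cv2.resize(t[160:280,115:295],None,fx=4.4,fy=4.4,interpolation=cv2.INTER_CUBIC)
cv2.imwrite("pics/tc.png",a)
b=cv2.resize(s[205:400,195:350],None,fx=3,fy=3,interpolation=cv2.INTER_CUBIC)
cc=cv2.resize(s[120:185,262:352],None,fx=3.6,fy=3.6,interpolation=cv2.INTER_CUBIC)
d=cv2.resize(t[180:275,340:440],None,fx=3.2,fy=3.2,interpolation=cv2.INTER_CUBIC)
o=np.zeros((590,800,3),np.uint8);o[:b.shape[0],:b.shape[1]]=b;o[:cc.shape[0],470:470+cc.shape[1]]=cc;o[250:250+d.shape[0],470:470+d.shape[1]]=d
cv2.imwrite("pics/sc.png",o)
E
```

```text
(no output)
```

View pics/tc.png

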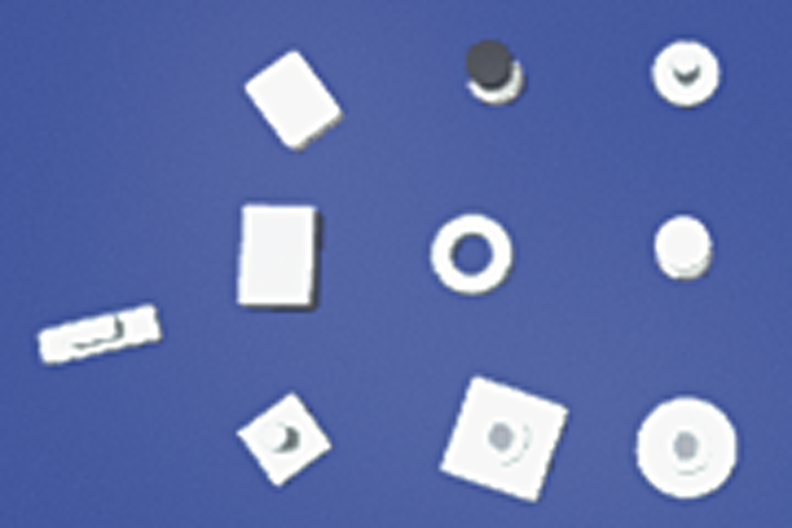

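View pics/sc.png

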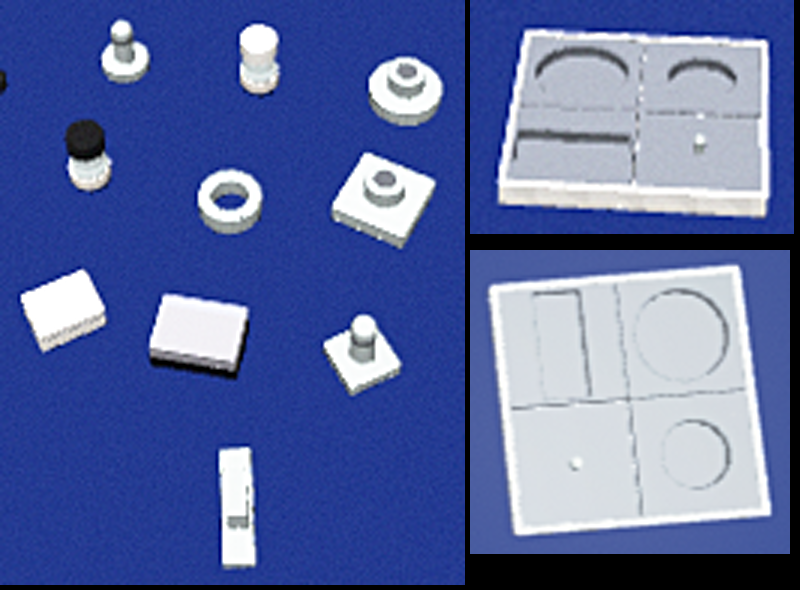

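The crops confirm it: the round lower die is at top (271,261), side (330,235); the round upper die at top (271,177), side (237,222); the collar at top (222,218), side (272,272). The gauge lies nearly along y at top (137,236), side (274,374). The slot runs roughly along world x. Next I'll measure.

```bash
cat > h.py <<'E'
import cv2,numpy as np
from bench import r
def ray(c,p):
    f=210/np.tan(np.radians(c["vertical_fov"]/2)); T=c["world_from_camera"]
    d=T[:3,:3]@np.array([(p[0]-c["cx"])/f,(p[1]-c["cy"])/f,1]); return T[:3,3],d
def plane(c,p,z):
    o,d=ray(c,p); return o+d*(z-o[2])/d[2]
def tri(c1,p1,c2,p2):
    o1,d1=ray(c1,p1);o2,d2=ray(c2,p2)
    s=np.linalg.lstsq(np.c_[d1,-d2],o2-o1,rcond=None)[0]
    a,b=o1+d1*s[0],o2+d2*s[1]; return (a+b)/2,1e3*np.linalg.norm(a-b)
def blobs(c,roi):
    x0,y0,x1,y1=roi; k=4
    im=cv2.resize(c["frame"],None,fx=k,fy=k,interpolation=cv2.INTER_CUBIC)
    m=(im[:,:,0]>120).astype(np.uint8)   # red channel: blue bench is low
    z=np.zeros_like(m); z[y0*k:y1*k,x0*k:x1*k]=m[y0*k:y1*k,x0*k:x1*k]
    cs,_=cv2.findContours(z,cv2.RETR_EXTERNAL,cv2.CHAIN_APPROX_NONE)
    return [(q.astype(np.float32)+.5)/k-.5 for q in cs if cv2.contourArea(q)>20*k*k]
E
python3 - <<'E'
from h import *
t,s=r.capture("top"),r.capture("side")
np.set_printoptions(precision=4,suppress=True)
R={"lower":((250,240,295,285),(312,218,348,248)),"upper":((258,162,285,190),(225,205,250,235)),
"collar":((208,205,236,232),(255,257,288,287)),"gauge":((115,222,158,250),(260,345,288,400)),
"sqlow":((208,240,248,278),(300,250,345,290)),"squp":((165,245,195,275),(298,305,332,338)),"bead":((258,205,282,228),(270,208,292,238)),"tray":((335,175,445,278),(262,120,352,185))}
for n,(a,b) in R.items():
    A=max(blobs(t,a),key=cv2.contourArea);B=max(blobs(s,b),key=cv2.contourArea)
    ra,rb=cv2.minAreaRect(A),cv2.minAreaRect(B)
    M=cv2.moments(A);pa=(M["m10"]/M["m00"],M["m01"]/M["m00"]);M=cv2.moments(B);pb=(M["m10"]/M["m00"],M["m01"]/M["m00"])
    z=.010 if n!="tray" else .018
    print(n,np.array(pa),np.array(pb),"tri",*tri(t,pa,s,pb),"plane",plane(t,pa,z),plane(s,pb,z),"rect mm",np.array(ra[1])*2.36)
    if n in("tray","gauge"):
        for c,Q in((t,A),(s,B)):
            P=cv2.approxPolyDP(Q,3 if n=="tray" else 1.5,True)[:,0]; print(P.tolist(),[plane(c,p,z)[:2].tolist() for p in P])
        if n=="gauge": print("box",[plane(t,p,.008)[:2].tolist() for p in cv2.boxPoints(ra)])
E
```

```text
lower [270.5402 261.295 ] [329.6495 234.8265] tri [0.4327 0.0509 0.0109] 2.5716068687433684 plane [0.434  0.0508 0.01  ] [0.4314 0.0503 0.01  ] rect mm [54.2351 54.2351]
upper [270.4076 176.1894] [236.2565 225.051 ] tri [0.6478 0.0458 0.0075] 3.242495720288601 plane [0.6488 0.0458 0.01  ] [0.6454 0.0483 0.01  ] rect mm [34.81 35.99]
collar [221.7005 217.2506] [271.1628 271.4489] tri [0.5455 0.17   0.0124] 2.731740231372276 plane [0.5473 0.1703 0.01  ] [0.5445 0.1684 0.01  ] rect mm [43.07 43.66]
gauge [137.0359 235.5977] [273.6199 373.6561] tri [0.5062 0.3828 0.0085] 2.2487361097190037 plane [0.5072 0.3823 0.01  ] [0.5049 0.3836 0.01  ] rect mm [20.7327 66.4295]
[[150.125, 230.125], [147.125, 228.875], [124.375, 234.375], [123.875, 240.875], [127.875, 242.125], [149.875, 237.125]] [[0.5199712896691273, 0.34974459630852867], [0.523336267625953, 0.3573152171078537], [0.5111276913046364, 0.4141490403944894], [0.49485761289278507, 0.4150457708855335], [0.49144638628489756, 0.4049675797186808], [0.5024031136152094, 0.35013209897719705]]
[[277.125, 353.625], [267.625, 355.125], [268.625, 3
[... 933 characters left out ...]
0.68]
tray [389.0058 226.6171] [308.4564 154.0208] tri [ 0.5108 -0.2466  0.0034] 3.3624957357054193 plane [ 0.5107 -0.2436  0.018 ] [ 0.5076 -0.2272  0.018 ] rect mm [188.5502 195.1947]
[[423.375, 184.375], [345.875, 190.625], [353.375, 268.375], [433.625, 262.125]] [[0.6143819025807338, -0.33568241463176246], [0.6042745138615151, -0.14191600052295897], [0.4107412445113783, -0.15072941787999408], [0.4205154617126954, -0.34635961591441405]]
[[276.625, 128.375], [269.625, 175.875], [343.625, 179.125], [343.375, 130.625]] [[0.6111060030226825, -0.33622188772221884], [0.5962717628204208, -0.1241888940750655], [0.40934195890253045, -0.13564398085631624], [0.4196533171764128, -0.3488825140218711]]
```

```bash
cat > m2.py <<'E'
from h import *
np.set_printoptions(precision=4,suppress=True)
t,s=r.capture("top"),r.capture("side")
for n,a,b,z in[("cross",(389.1,226.2),(308.4,151.1),.017),("post tip",(372.8,246.6),(326,157),.03),("wide",(406.2,206.6),(293.1,139.5),.017),("narrow",(410.9,243.8),(326.7,142),.017),("slot",(368.8,209.4),(0,0),.017),
 ("lower top",(270.7,261.4),(331,228.7),.03),("upper top",(270.9,174.1),(235.7,213.7),.042),("collar hole",(222.05,217.7),(272,270.7),.016),("grip",(137,235),(273.3,367.5),.028)]:
    a=np.array(a)-.4;b=np.array(b)-.4
    if b[0]>0: print(n,"tri",*tri(t,a,s,b),"planes",plane(t,a,z)[:2],plane(s,b,z)[:2])
    else: print(n,plane(t,a,z)[:2])
E
python3 m2.py
```

```text
cross tri [ 0.5116 -0.2431  0.0172] 2.4203111352183306 planes [ 0.5128 -0.2432] [ 0.5104 -0.2431]
post tip tri [ 0.461  -0.1965  0.0376] 1.5221070169341104 planes [ 0.4625 -0.1979] [ 0.4606 -0.2063]
wide tri [ 0.5591 -0.2879  0.0195] 2.153289369239586 planes [ 0.5606 -0.2885] [ 0.5585 -0.2911]
narrow tri [ 0.4662 -0.2941  0.0151] 3.6924195846623618 planes [ 0.4678 -0.2937] [ 0.4642 -0.2911]
slot [ 0.5563 -0.1956]
lower top tri [0.432  0.0509 0.0324] 2.733705649668227 planes [0.4335 0.0509] [0.4306 0.0489]
upper top tri [0.6461 0.0446 0.0446] 1.6018436154909779 planes [0.6476 0.0448] [0.6461 0.0422]
collar hole tri [0.5447 0.1697 0.016 ] 3.0267792427687388 planes [0.5462 0.1697] [0.5432 0.1699]
grip tri [0.5072 0.3791 0.0248] 1.3899890171413782 planes [0.5075 0.3782] [0.5061 0.3807]
```

```bash
cat > go.py <<'E'
import sys
from h import *
from scipy.spatial.transform import Rotation as R
np.set_printoptions(precision=2,suppress=True)
x,y,z,th=map(float,sys.argv[1:5])   # m, deg (heading of tool x)
o=r.observe(); q=o["tool_rot"]; A=R.from_quat([*q[1:],q[0]])
B=R.from_euler("z",th,degrees=True)*R.from_quat([1,0,0,0])
d=(np.array([x,y,z])-o["tcp_pos"])*100
print("t",round(o["clock"],2),"twist now",(A.inv()*B).as_rotvec(degrees=True),"slide before twist",A.inv().apply(d),"after twist",B.inv().apply(d),"gap",round(o["finger_gap"],3),"F",o["wrist_force"])
E
python3 go.py .506 .382 .13 -78.2; python3 go.py .506 .382 .032 -78.2
```

```text
t 0.3 twist now [ 0.03 -0.02 52.2 ] slide before twist [28.73 -1.54 11.8 ] after twist [ 16.4  -23.64  11.8 ] gap 1.004 F [-1.8  -0.79  0.39]
t 0.3 twist now [ 0.03 -0.02 52.2 ] slide before twist [28.73 -1.54 21.6 ] after twist [ 16.4  -23.64  21.6 ] gap 1.004 F [-1.8  -0.79  0.39]
```

```bash
python3 -m handwheel '[{"slide":[3.2,-0.17,0.6],"twist":[0,0,0]},{"slide":[3.2,-0.17,1.4],"twist":[0,0,0]},{"slide":[3.2,-0.17,1.4],"twist":[0,0,0]},{"slide":[3.2,-0.17,1.4],"twist":[0,0,0]},{"slide":[3.2,-0.17,1.4],"twist":[0,0,0]},{"slide":[3.2,-0.17,1.4],"twist":[0,0,0]},{"slide":[3.2,-0.17,1.4],"twist":[0,0,0]},{"slide":[3.2,-0.17,1.4],"twist":[0,0,0]},{"slide":[3.1,-0.17,1.4],"twist":[0,0,0]},{"slide":[0,0,0],"twist":[0,0,6.5]},{"slide":[0,0,0],"twist":[0,0,6.5]},{"slide":[0,0,0],"twist":[0,0,6.5]}]' 4.5 40; python3 -m handwheel '[{"slide":[0,0,0],"twist":[0,0,6.5]},{"slide":[0,0,0],"twist":[0,0,6.5]},{"slide":[0,0,0],"twist":[0,0,6.5]},{"slide":[0,0,0],"twist":[0,0,6.5]},{"slide":[0,0,0],"twist":[0,0,6.7]},{"slide":[0,0,0],"twist":[0,0,0]},{"slide":[0,0,0],"twist":[0,0,0]}]'; python3 go.py .506 .382 .032 -78.2
```

```text
clock: 1.3
tcp_pos: [0.5063, 0.3815, 0.1294]
tool_rot: [0.001, 0.921, -0.39, -0.0]
wrist_force: [-0.3, -0.2, 0.7]
finger_gap: 0.528
finger_force: 0.0
clock: 1.88
tcp_pos: [0.5057, 0.3823, 0.1301]
tool_rot: [0.0, 0.777, -0.629, -0.0]
wrist_force: [-0.6, 0.5, -0.1]
finger_gap: 0.528
finger_force: 0.0
t 1.88 twist now [ 0.01 -0.01  0.2 ] slide before twist [ 0.03 -0.02  9.81] after twist [ 0.03 -0.02  9.81] gap 0.528 F [-0.59  0.5  -0.06]
```

Works precisely. I'll descend, watch the force, and close.

```bash
python3 -m handwheel '[{"slide":[0,0,1.0],"twist":[0,0,0]},{"slide":[0,0,1.6],"twist":[0,0,0]},{"slide":[0,0,1.6],"twist":[0,0,0]},{"slide":[0,0,1.6],"twist":[0,0,0]},{"slide":[0,0,1.4],"twist":[0,0,0]},{"slide":[0,0,1.2],"twist":[0,0,0]},{"slide":[0,0,0.9],"twist":[0,0,0]},{"slide":[0,0,0.5],"twist":[0,0,0]},{"slide":[0,0,0],"twist":[0,0,0]},{"slide":[0,0,0],"twist":[0,0,0]}]'; python3 -m handwheel '[{"slide":[0,0,0],"twist":[0,0,0]},{"slide":[0,0,0],"twist":[0,0,0]},{"slide":[0,0,0],"twist":[0,0,0]},{"slide":[0,0,0],"twist":[0,0,0]},{"slide":[0,0,0],"twist":[0,0,0]},{"slide":[0,0,0],"twist":[0,0,0]},{"slide":[0,0,0],"twist":[0,0,0]},{"slide":[0,0,0],"twist":[0,0,0]}]' 0 40; python3 go.py .5551 -.1949 .13 2.9
```

```text
clock: 2.72
tcp_pos: [0.5059, 0.3823, 0.0324]
tool_rot: [-0.0, 0.776, -0.63, 0.0]
wrist_force: [-0.1, 0.6, 0.1]
finger_gap: 0.529
finger_force: 0.0
clock: 3.38
tcp_pos: [0.5061, 0.3827, 0.0332]
tool_rot: [-0.001, 0.776, -0.631, 0.0]
wrist_force: [-1.4, 0.7, 5.6]
finger_gap: 0.123
finger_force: 41.2
t 3.38 twist now [ -0.1   -0.02 -81.08] slide before twist [57.53  7.03 -9.73] after twist [ 1.97 57.94 -9.68] gap 0.123 F [-1.45  0.67  5.6 ]
```

```bash
python3 -m handwheel '[{"slide":[0,0,-0.4],"twist":[0,0,0]},{"slide":[0,0,-1],"twist":[0,0,0]},{"slide":[0,0,-1.6],"twist":[0,0,0]},{"slide":[0,0,-2],"twist":[0,0,-5]},{"slide":[0,0,-2],"twist":[0,0,-6]},{"slide":[0,0,-2],"twist":[0,0,-7]},{"slide":[0,0,-1],"twist":[0,0,-7]},{"slide":[0,0,0],"twist":[0,0,-7]},{"slide":[0,0,0],"twist":[0,0,-7]},{"slide":[0,0,0],"twist":[0,0,-7]},{"slide":[0,0,0],"twist":[0,0,-7]},{"slide":[0,0,0],"twist":[0,0,-7]}]'; python3 -m handwheel '[{"slide":[0,0,0],"twist":[0,0,-7]},{"slide":[0,0,0],"twist":[0,0,-7]},{"slide":[0,0,0],"twist":[0,0,-7]},{"slide":[0,0,0],"twist":[0,0,0]},{"slide":[0,0,0],"twist":[0,0,0]}]';  python3 go.py .5551 -.1949 .13 2.9
```

```text
clock: 4.38
tcp_pos: [0.5055, 0.382, 0.1324]
tool_rot: [0.0, 0.988, -0.155, -0.0]
wrist_force: [0.7, 0.3, -1.2]
finger_gap: 0.124
finger_force: 40.4
clock: 4.8
tcp_pos: [0.5056, 0.3821, 0.1324]
tool_rot: [0.0, 1.0, 0.023, -0.0]
wrist_force: [1.0, -0.4, -1.3]
finger_gap: 0.126
finger_force: 40.4
t 4.8 twist now [ 0.01  0.02 -0.32] slide before twist [ 2.34 57.87  0.25] after twist [ 2.02 57.88  0.24] gap 0.126 F [ 0.95 -0.39 -1.31]
```

```bash
python3 -m handwheel '[{"slide":[0.05,1.2,0],"twist":[0,0,0]},{"slide":[0.1,2.4,0],"twist":[0,0,0]},{"slide":[0.13,3.2,0],"twist":[0,0,0]},{"slide":[0.13,3.2,0],"twist":[0,0,0]},{"slide":[0.13,3.2,0],"twist":[0,0,0]},{"slide":[0.13,3.2,0],"twist":[0,0,0]},{"slide":[0.13,3.2,0],"twist":[0,0,0]},{"slide":[0.13,3.2,0],"twist":[0,0,0]},{"slide":[0.13,3.2,0],"twist":[0,0,0]},{"slide":[0.13,3.2,0],"twist":[0,0,0]},{"slide":[0.13,3.2,0],"twist":[0,0,0]},{"slide":[0.13,3.2,0],"twist":[0,0,0]}]'; python3 -m handwheel '[{"slide":[0.13,3.2,0],"twist":[0,0,0]},{"slide":[0.13,3.2,0],"twist":[0,0,0]},{"slide":[0.13,3.2,0],"twist":[0,0,0]},{"slide":[0.13,3.2,0],"twist":[0,0,0]},{"slide":[0.13,3.2,0],"twist":[0,0,0]},{"slide":[0.1,3,0],"twist":[0,0,0]},{"slide":[0.1,2.3,0],"twist":[0,0,0]},{"slide":[0.1,1,0],"twist":[0,0,0]},{"slide":[0,0,0],"twist":[0,0,0]},{"slide":[0,0,0],"twist":[0,0,0]}]';  python3 go.py .5551 -.1949 .040 2.9
```

```text
clock: 5.8
tcp_pos: [0.5372, 0.0254, 0.1326]
tool_rot: [-0.0, 1.0, 0.023, 0.0]
wrist_force: [0.6, -0.3, -1.3]
finger_gap: 0.127
finger_force: 40.4
clock: 6.63
tcp_pos: [0.5576, -0.195, 0.1321]
tool_rot: [-0.0, 1.0, 0.023, -0.0]
wrist_force: [0.6, 0.1, -1.1]
finger_gap: 0.123
finger_force: 40.4
t 6.63 twist now [-0.03  0.02 -0.27] slide before twist [-0.25 -0.02  9.21] after twist [-0.25 -0.03  9.21] gap 0.123 F [ 0.58  0.09 -1.05]
```

```bash
python3 -m handwheel '[{"slide":[-0.05,0,1.0],"twist":[0,0,0]},{"slide":[-0.1,0,1.6],"twist":[0,0,0]},{"slide":[-0.1,0,1.6],"twist":[0,0,0]},{"slide":[0,0,1.4],"twist":[0,0,0]},{"slide":[0,0,1.2],"twist":[0,0,0]},{"slide":[0,0,0.9],"twist":[0,0,0]},{"slide":[0,0,0.6],"twist":[0,0,0]},{"slide":[0,0,0.4],"twist":[0,0,0]},{"slide":[0,0,0.3],"twist":[0,0,0]},{"slide":[0,0,0.2],"twist":[0,0,0]},{"slide":[0,0,0],"twist":[0,0,0]},{"slide":[0,0,0],"twist":[0,0,0]}]'; python3 go.py .5551 -.1949 .039 2.9
```

```text
clock: 7.63
tcp_pos: [0.5558, -0.195, 0.0407]
tool_rot: [0.0, 1.0, 0.024, 0.0]
wrist_force: [-0.5, 0.5, -1.0]
finger_gap: 0.128
finger_force: 40.4
t 7.63 twist now [ 0.01 -0.05 -0.1 ] slide before twist [-0.07 -0.02  0.17] after twist [-0.07 -0.02  0.17] gap 0.128 F [-0.48  0.53 -1.03]
```

```bash
python3 -m handwheel '[{"slide":[0,0,0.1],"twist":[0,0,0]},{"slide":[0,0,0.05],"twist":[0,0,0]},{"slide":[0,0,0],"twist":[0,0,0]},{"slide":[0,0,0],"twist":[0,0,0]}]'; python3 - <<'E'
from h import *
a=r.capture("side")["frame"][110:200,250:365,::-1];cv2.imwrite("pics/g1.png",cv2.resize(a,None,fx=5,fy=5,interpolation=cv2.INTER_CUBIC))
E
```

```text
clock: 7.97
tcp_pos: [0.556, -0.1951, 0.0402]
tool_rot: [0.0, 1.0, 0.025, 0.001]
wrist_force: [-1.4, 1.7, 5.6]
finger_gap: 0.125
finger_force: 41.2
```

View pics/g1.png

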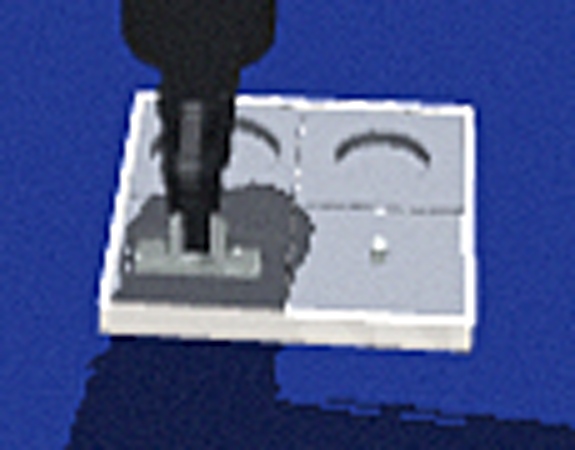

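The picture shows the gauge lying in the slot at about (195,258) of the crop. Contact came at exactly the expected height, so I'll release it, rise, and go to the lower die.

```bash
python3 -m handwheel '[{"slide":[0,0,0],"twist":[0,0,0]},{"slide":[0,0,0],"twist":[0,0,0]},{"slide":[0,0,0],"twist":[0,0,0]},{"slide":[0,0,-0.4],"twist":[0,0,0]},{"slide":[0,0,-1],"twist":[0,0,0]},{"slide":[0,0,-2],"twist":[0,0,0]},{"slide":[0,0,-2],"twist":[0,0,0]},{"slide":[0,0,-2],"twist":[0,0,0]},{"slide":[0,0,-2],"twist":[0,0,0]},{"slide":[0,0,-1],"twist":[0,0,0]},{"slide":[0,0,0],"twist":[0,0,0]},{"slide":[0,0,0],"twist":[0,0,0]}]' 4.5; python3 go.py .4325 .0508 .033 2.9
```

```text
clock: 9.02
tcp_pos: [0.5556, -0.1948, 0.143]
tool_rot: [-0.0, 1.0, 0.024, 0.0]
wrist_force: [-0.2, -0.5, -0.7]
finger_gap: 0.526
finger_force: 0.0
t 9.02 twist now [-0.02 -0.06 -0.11] slide before twist [-11.11 -25.13  11.  ] after twist [-11.05 -25.15  11.  ] gap 0.526 F [-0.16 -0.47 -0.72]
```

```bash
python3 -m handwheel '[{"slide":[-0.6,-1.3,0],"twist":[0,0,0]},{"slide":[-1.2,-2.7,0],"twist":[0,0,0]},{"slide":[-1.4,-3.2,0],"twist":[0,0,0]},{"slide":[-1.4,-3.2,0],"twist":[0,0,0]},{"slide":[-1.4,-3.2,0],"twist":[0,0,0]},{"slide":[-1.4,-3.2,0],"twist":[0,0,0]},{"slide":[-1.4,-3.2,0.6],"twist":[0,0,0]},{"slide":[-1.3,-2.9,1],"twist":[0,0,0]},{"slide":[-0.7,-1.6,1.4],"twist":[0,0,0]},{"slide":[-0.3,-0.65,1.5],"twist":[0,0,0]},{"slide":[0,0,1.5],"twist":[0,0,0]},{"slide":[0,0,1],"twist":[0,0,0]}]';python3 -m handwheel '[{"slide":[0,0,0],"twist":[0,0,0]},{"slide":[0,0,0],"twist":[0,0,0]}]'; python3 go.py .4325 .0508 .033 2.9
```

```text
clock: 10.02
tcp_pos: [0.4304, 0.0509, 0.0704]
tool_rot: [0.001, 1.0, 0.025, -0.002]
wrist_force: [-0.2, -0.1, -1.1]
finger_gap: 0.525
finger_force: 0.0
clock: 10.18
tcp_pos: [0.4314, 0.0503, 0.0718]
tool_rot: [0.001, 1.0, 0.024, -0.001]
wrist_force: [0.8, 0.6, 0.4]
finger_gap: 0.528
finger_force: 0.0
t 10.18 twist now [ 0.07  0.16 -0.1 ] slide before twist [ 0.12 -0.04  3.88] after twist [ 0.11 -0.04  3.88] gap 0.528 F [0.83 0.56 0.36]
```

```bash
python3 -m handwheel '[{"slide":[0.1,0,1],"twist":[0,0,0]},{"slide":[0,0,1.2],"twist":[0,0,0]},{"slide":[0,0,1],"twist":[0,0,0]},{"slide":[0,0,0.6],"twist":[0,0,0]},{"slide":[0,0,0],"twist":[0,0,0]},{"slide":[0,0,0],"twist":[0,0,0]}]'; python3 -m handwheel '[{"slide":[0,0,0],"twist":[0,0,0]},{"slide":[0,0,0],"twist":[0,0,0]},{"slide":[0,0,0],"twist":[0,0,0]},{"slide":[0,0,0],"twist":[0,0,0]},{"slide":[0,0,0],"twist":[0,0,0]},{"slide":[0,0,0],"twist":[0,0,0]}]' 0 60; python3 -m handwheel '[{"slide":[0,0,-0.4],"twist":[0,0,0]},{"slide":[0,0,-1],"twist":[0,0,0]},{"slide":[0,0,-1.6],"twist":[0,0,0]},{"slide":[0,0,-2],"twist":[0,0,0]},{"slide":[0,0,-2],"twist":[0,0,0]},{"slide":[0,0,-2],"twist":[0,0,0]},{"slide":[0,0,-1],"twist":[0,0,0]},{"slide":[0,0,0],"twist":[0,0,0]},{"slide":[0,0,0],"twist":[0,0,0]}]'; python3 go.py .5597 -.2868 .13 2.9
```

```text
clock: 10.68
tcp_pos: [0.4336, 0.0507, 0.0351]
tool_rot: [0.0, 1.0, 0.024, 0.0]
wrist_force: [-0.0, -0.5, -0.2]
finger_gap: 0.527
finger_force: 0.0
clock: 11.18
tcp_pos: [0.434, 0.0509, 0.0359]
tool_rot: [-0.0, 1.0, 0.025, 0.001]
wrist_force: [-1.6, -0.2, 5.3]
finger_gap: 0.285
finger_force: 58.6
clock: 11.93
tcp_pos: [0.433, 0.051, 0.1347]
tool_rot: [-0.0, 1.0, 0.024, 0.0]
wrist_force: [-0.1, 0.3, -3.7]
finger_gap: 0.281
finger_force: 59.1
t 11.93 twist now [-0.05 -0.   -0.12] slide before twist [11.02 34.35  0.44] after twist [10.94 34.38  0.47] gap 0.281 F [-0.09  0.32 -3.66]
```

```bash
python3 -m handwheel '[{"slide":[0.4,1.3,0],"twist":[0,0,0]},{"slide":[0.8,2.5,0],"twist":[0,0,0]},{"slide":[1.05,3.3,0],"twist":[0,0,0]},{"slide":[1.05,3.3,0],"twist":[0,0,0]},{"slide":[1.05,3.3,0],"twist":[0,0,0]},{"slide":[1.05,3.3,0],"twist":[0,0,0]},{"slide":[1.05,3.3,0],"twist":[0,0,0]},{"slide":[1.05,3.3,0],"twist":[0,0,0]},{"slide":[1.05,3.3,0],"twist":[0,0,0]},{"slide":[1.05,3.3,0],"twist":[0,0,0]},{"slide":[1.0,2.7,0],"twist":[0,0,0]},{"slide":[0.42,1.45,0],"twist":[0,0,0]}]';python3 -m handwheel '[{"slide":[0,0,0.5],"twist":[0,0,0]},{"slide":[0,0,1.5],"twist":[0,0,0]},{"slide":[0,0,1.5],"twist":[0,0,0]},{"slide":[0,0,1.5],"twist":[0,0,0]},{"slide":[0,0,1],"twist":[0,0,0]},{"slide":[0,0,0.5],"twist":[0,0,0]},{"slide":[0,0,0],"twist":[0,0,0]},{"slide":[0,0,0],"twist":[0,0,0]}]'; python3 go.py .5597 -.2868 .0429 2.9
```

```text
clock: 12.93
tcp_pos: [0.5599, -0.2896, 0.1319]
tool_rot: [-0.0, 1.0, 0.023, -0.002]
wrist_force: [0.5, 0.7, -3.7]
finger_gap: 0.284
finger_force: 59.5
clock: 13.6
tcp_pos: [0.5602, -0.2867, 0.0698]
tool_rot: [0.0, 1.0, 0.025, -0.0]
wrist_force: [0.5, 0.6, -3.0]
finger_gap: 0.283
finger_force: 59.6
t 13.6 twist now [ 0.01  0.02 -0.08] slide before twist [-0.05  0.    2.69] after twist [-0.05  0.    2.69] gap 0.283 F [ 0.54  0.57 -2.99]
```

```bash
python3 -m handwheel '[{"slide":[0,0,0.8],"twist":[0,0,0]},{"slide":[0,0,0.8],"twist":[0,0,0]},{"slide":[0,0,0.5],"twist":[0,0,0]},{"slide":[0,0,0.3],"twist":[0,0,0]},{"slide":[0,0,0.2],"twist":[0,0,0]},{"slide":[0,0,0.1],"twist":[0,0,0]},{"slide":[0,0,0],"twist":[0,0,0]},{"slide":[0,0,0],"twist":[0,0,0]}]'
```

```text
clock: 14.27
tcp_pos: [0.5605, -0.287, 0.043]
tool_rot: [0.0, 1.0, 0.024, 0.0]
wrist_force: [-0.0, 0.4, -2.6]
finger_gap: 0.282
finger_force: 59.6
```

```bash
python3 -m handwheel '[{"slide":[0,0,0.07],"twist":[0,0,0]},{"slide":[0,0,0.05],"twist":[0,0,0]},{"slide":[0,0,0],"twist":[0,0,0]},{"slide":[0,0,0],"twist":[0,0,0]}]'
```

```text
clock: 14.6
tcp_pos: [0.5605, -0.287, 0.0429]
tool_rot: [0.0, 1.0, 0.025, 0.001]
wrist_force: [-3.4, 2.1, 4.8]
finger_gap: 0.28
finger_force: 60.4
```

```bash
python3 -m handwheel '[{"slide":[0,0,0],"twist":[0,0,0]},{"slide":[0,0,0],"twist":[0,0,0]},{"slide":[0,0,0],"twist":[0,0,0]},{"slide":[0,0,-0.4],"twist":[0,0,0]},{"slide":[0,0,-1],"twist":[0,0,0]},{"slide":[0,0,-2],"twist":[0,0,0]},{"slide":[0,0,-2],"twist":[0,0,0]},{"slide":[0,0,-2],"twist":[0,0,0]},{"slide":[0,0,-2],"twist":[0,0,0]},{"slide":[0,0,-1],"twist":[0,0,0]},{"slide":[0,0,0],"twist":[0,0,0]},{"slide":[0,0,0],"twist":[0,0,0]}]' 4.5; python3 go.py .647 .0457 .034 2.9
```

```text
clock: 15.6
tcp_pos: [0.5603, -0.2868, 0.1459]
tool_rot: [-0.0, 1.0, 0.024, 0.001]
wrist_force: [-0.4, -0.1, -0.7]
finger_gap: 0.528
finger_force: 0.0
t 15.6 twist now [-0.01 -0.06 -0.11] slide before twist [ 10.26 -32.78  11.2 ] after twist [ 10.34 -32.77  11.19] gap 0.528 F [-0.43 -0.1  -0.7 ]
```

```bash
python3 -m handwheel '[{"slide":[0.3,-1.0,0],"twist":[0,0,0]},{"slide":[0.7,-2.3,0],"twist":[0,0,0]},{"slide":[1,-3.2,0],"twist":[0,0,0]},{"slide":[1,-3.2,0],"twist":[0,0,0]},{"slide":[1,-3.2,0],"twist":[0,0,0]},{"slide":[1,-3.2,0],"twist":[0,0,0]},{"slide":[1,-3.2,0],"twist":[0,0,0]},{"slide":[1,-3.2,0],"twist":[0,0,0]},{"slide":[1,-3.2,0],"twist":[0,0,0]},{"slide":[1,-3.2,0],"twist":[0,0,0]},{"slide":[0.8,-2.5,0.5],"twist":[0,0,0]},{"slide":[0.46,-1.4,1],"twist":[0,0,0]}]';python3 -m handwheel '[{"slide":[0,0,1.5],"twist":[0,0,0]},{"slide":[0,0,1.5],"twist":[0,0,0]},{"slide":[0,0,0.7],"twist":[0,0,0]},{"slide":[0,0,0],"twist":[0,0,0]},{"slide":[0,0,0],"twist":[0,0,0]}]'; python3 go.py .647 .0457 .034 2.9
```

```text
clock: 16.6
tcp_pos: [0.647, 0.0494, 0.1298]
tool_rot: [-0.0, 1.0, 0.026, 0.0]
wrist_force: [0.1, -0.4, -0.1]
finger_gap: 0.527
finger_force: 0.0
clock: 17.02
tcp_pos: [0.6462, 0.0454, 0.0929]
tool_rot: [0.0, 1.0, 0.024, -0.001]
wrist_force: [0.6, 0.2, 0.8]
finger_gap: 0.526
finger_force: 0.0
t 17.02 twist now [ 0.04  0.1  -0.12] slide before twist [ 0.09 -0.03  5.89] after twist [ 0.08 -0.03  5.89] gap 0.526 F [0.63 0.19 0.75]
```

```bash
python3 -m handwheel '[{"slide":[0.05,0,1],"twist":[0,0,0]},{"slide":[0,0,1.4],"twist":[0,0,0]},{"slide":[0,0,1.4],"twist":[0,0,0]},{"slide":[0,0,1],"twist":[0,0,0]},{"slide":[0,0,0.6],"twist":[0,0,0]},{"slide":[0,0,0.3],"twist":[0,0,0]},{"slide":[0,0,0],"twist":[0,0,0]},{"slide":[0,0,0],"twist":[0,0,0]}]'; python3 -m handwheel '[{"slide":[0,0,0],"twist":[0,0,0]},{"slide":[0,0,0],"twist":[0,0,0]},{"slide":[0,0,0],"twist":[0,0,0]},{"slide":[0,0,0],"twist":[0,0,0]},{"slide":[0,0,0],"twist":[0,0,0]},{"slide":[0,0,0],"twist":[0,0,0]},{"slide":[0,0,0],"twist":[0,0,0]}]' 0 40; python3 -m handwheel '[{"slide":[0,0,-0.4],"twist":[0,0,0]},{"slide":[0,0,-1],"twist":[0,0,0]},{"slide":[0,0,-1.6],"twist":[0,0,0]},{"slide":[0,0,-2],"twist":[0,0,0]},{"slide":[0,0,-2],"twist":[0,0,0]},{"slide":[0,0,-2],"twist":[0,0,0]},{"slide":[0,0,-1],"twist":[0,0,0]},{"slide":[0,0,0],"twist":[0,0,0]},{"slide":[0,0,0],"twist":[0,0,0]}]'; python3 go.py .4679 -.2914 .13 2.9
```

```text
clock: 17.68
tcp_pos: [0.6476, 0.0457, 0.0372]
tool_rot: [0.0, 1.0, 0.024, 0.0]
wrist_force: [0.2, 0.6, 0.4]
finger_gap: 0.523
finger_force: 0.0
clock: 18.27
tcp_pos: [0.6476, 0.0459, 0.0373]
tool_rot: [-0.0, 1.0, 0.025, 0.001]
wrist_force: [-0.7, 0.1, 5.1]
finger_gap: 0.169
finger_force: 39.3
clock: 19.02
tcp_pos: [0.6469, 0.0459, 0.1363]
tool_rot: [-0.0, 1.0, 0.024, -0.0]
wrist_force: [0.7, -0.3, -2.0]
finger_gap: 0.172
finger_force: 39.1
t 19.02 twist now [-0.04  0.01 -0.12] slide before twist [-19.52  32.82   0.61] after twist [-19.59  32.78   0.63] gap 0.172 F [ 0.69 -0.25 -2.04]
```

```bash
python3 -m handwheel '[{"slide":[-0.6,1.0,0],"twist":[0,0,0]},{"slide":[-1.2,2.0,0],"twist":[0,0,0]},{"slide":[-1.8,3.0,0],"twist":[0,0,0]},{"slide":[-1.8,3.0,0],"twist":[0,0,0]},{"slide":[-1.8,3.0,0],"twist":[0,0,0]},{"slide":[-1.8,3.0,0],"twist":[0,0,0]},{"slide":[-1.8,3.0,0],"twist":[0,0,0]},{"slide":[-1.8,3.0,0],"twist":[0,0,0]},{"slide":[-1.8,3.0,0],"twist":[0,0,0]},{"slide":[-1.8,3.0,0],"twist":[0,0,0]},{"slide":[-1.5,2.6,0],"twist":[0,0,0]},{"slide":[-1.2,2.2,0],"twist":[0,0,0]}]';python3 -m handwheel '[{"slide":[-0.6,1.0,0],"twist":[0,0,0]},{"slide":[0,0,0.5],"twist":[0,0,0]},{"slide":[0,0,1.5],"twist":[0,0,0]},{"slide":[0,0,1.5],"twist":[0,0,0]},{"slide":[0,0,1.5],"twist":[0,0,0]},{"slide":[0,0,1],"twist":[0,0,0]},{"slide":[0,0,0.5],"twist":[0,0,0]},{"slide":[0,0,0],"twist":[0,0,0]},{"slide":[0,0,0],"twist":[0,0,0]}]'; python3 go.py .4679 -.2914 .0443 2.9
```

```text
clock: 20.02
tcp_pos: [0.4711, -0.2826, 0.135]
tool_rot: [-0.001, 1.0, 0.024, -0.002]
wrist_force: [0.7, 0.3, -2.2]
finger_gap: 0.169
finger_force: 39.1
clock: 20.77
tcp_pos: [0.4686, -0.2912, 0.0717]
tool_rot: [0.0, 1.0, 0.025, -0.0]
wrist_force: [-0.1, 0.1, 0.4]
finger_gap: 0.167
finger_force: 39.1
t 20.77 twist now [ 0.01  0.01 -0.07] slide before twist [-0.07  0.02  2.74] after twist [-0.08  0.02  2.74] gap 0.167 F [-0.13  0.11  0.38]
```

```bash
python3 -m handwheel '[{"slide":[-0.07,0,0.8],"twist":[0,0,0]},{"slide":[0,0,0.8],"twist":[0,0,0]},{"slide":[0,0,0.5],"twist":[0,0,0]},{"slide":[0,0,0.3],"twist":[0,0,0]},{"slide":[0,0,0.2],"twist":[0,0,0]},{"slide":[0,0,0.1],"twist":[0,0,0]},{"slide":[0,0,0],"twist":[0,0,0]},{"slide":[0,0,0],"twist":[0,0,0]}]';python3 -m handwheel '[{"slide":[0,0,0.07],"twist":[0,0,0]},{"slide":[0,0,0.05],"twist":[0,0,0]},{"slide":[0,0,0],"twist":[0,0,0]},{"slide":[0,0,0],"twist":[0,0,0]}]'
```

```text
clock: 21.43
tcp_pos: [0.4679, -0.2915, 0.0448]
tool_rot: [0.0, 1.0, 0.024, 0.0]
wrist_force: [-0.0, -0.4, -1.7]
finger_gap: 0.163
finger_force: 39.1
clock: 21.77
tcp_pos: [0.4681, -0.2916, 0.0443]
tool_rot: [0.0, 1.0, 0.025, 0.001]
wrist_force: [-1.6, 1.1, 5.7]
finger_gap: 0.168
finger_force: 39.7
```

```bash
python3 -m handwheel '[{"slide":[0,0,0],"twist":[0,0,0]},{"slide":[0,0,0],"twist":[0,0,0]},{"slide":[0,0,0],"twist":[0,0,0]},{"slide":[0,0,-0.4],"twist":[0,0,0]},{"slide":[0,0,-1],"twist":[0,0,0]},{"slide":[0,0,-2],"twist":[0,0,0]},{"slide":[0,0,-2],"twist":[0,0,0]},{"slide":[0,0,-2],"twist":[0,0,0]},{"slide":[0,0,-2],"twist":[0,0,0]},{"slide":[0,0,-1],"twist":[0,0,0]},{"slide":[0,0,0],"twist":[0,0,0]},{"slide":[0,0,0],"twist":[0,0,0]}]' 4.5; python3 go.py .545 .170 .021 2.9
```

```text
clock: 22.77
tcp_pos: [0.4678, -0.2912, 0.1476]
tool_rot: [-0.0, 1.0, 0.024, 0.001]
wrist_force: [-0.1, 0.3, -0.7]
finger_gap: 0.528
finger_force: 0.0
t 22.77 twist now [-0.01 -0.06 -0.11] slide before twist [  9.94 -45.69  12.67] after twist [ 10.04 -45.67  12.66] gap 0.528 F [-0.13  0.26 -0.67]
```

```bash
python3 -m handwheel '[{"slide":[0.26,-1.2,0],"twist":[0,0,0]},{"slide":[0.52,-2.4,0],"twist":[0,0,0]},{"slide":[0.7,-3.2,0],"twist":[0,0,0]},{"slide":[0.7,-3.2,0],"twist":[0,0,0]},{"slide":[0.7,-3.2,0],"twist":[0,0,0]},{"slide":[0.7,-3.2,0],"twist":[0,0,0]},{"slide":[0.7,-3.2,0],"twist":[0,0,0]},{"slide":[0.7,-3.2,0],"twist":[0,0,0]},{"slide":[0.7,-3.2,0],"twist":[0,0,0]},{"slide":[0.7,-3.2,0],"twist":[0,0,0]},{"slide":[0.7,-3.2,0],"twist":[0,0,0]},{"slide":[0.7,-3.2,0],"twist":[0,0,0]}]' 6.5;python3 -m handwheel '[{"slide":[0.7,-3.2,0],"twist":[0,0,0]},{"slide":[0.7,-3.2,0],"twist":[0,0,0]},{"slide":[0.5,-2.4,0],"twist":[0,0,0]},{"slide":[0.26,-1.3,0.6],"twist":[0,0,0]},{"slide":[0,0,1.4],"twist":[0,0,0]},{"slide":[0,0,2],"twist":[0,0,0]},{"slide":[0,0,2],"twist":[0,0,0]},{"slide":[0,0,1.4],"twist":[0,0,0]},{"slide":[0,0,0.6],"twist":[0,0,0]},{"slide":[0,0,0],"twist":[0,0,0]},{"slide":[0,0,0],"twist":[0,0,0]}]'; python3 go.py .545 .170 .023 2.9
```

```text
clock: 23.77
tcp_pos: [0.5269, 0.07, 0.146]
tool_rot: [0.0, 1.0, 0.025, -0.001]
wrist_force: [1.4, -0.1, -0.5]
finger_gap: 0.762
finger_force: 0.0
clock: 24.68
tcp_pos: [0.5445, 0.1697, 0.0672]
tool_rot: [0.0, 1.0, 0.024, -0.0]
wrist_force: [-0.2, -0.1, 1.1]
finger_gap: 0.76
finger_force: 0.0
t 24.68 twist now [ 0.04  0.04 -0.1 ] slide before twist [ 0.06 -0.03  4.42] after twist [ 0.05 -0.03  4.42] gap 0.76 F [-0.22 -0.11  1.09]
```

```bash
python3 -m handwheel '[{"slide":[0.05,0,1],"twist":[0,0,0]},{"slide":[0,0,1.4],"twist":[0,0,0]},{"slide":[0,0,1.2],"twist":[0,0,0]},{"slide":[0,0,0.7],"twist":[0,0,0]},{"slide":[0,0,0.4],"twist":[0,0,0]},{"slide":[0,0,0.1],"twist":[0,0,0]},{"slide":[0,0,0],"twist":[0,0,0]}]'; python3 -m handwheel '[{"slide":[0,0,0],"twist":[0,0,0]},{"slide":[0,0,0],"twist":[0,0,0]},{"slide":[0,0,0],"twist":[0,0,0]},{"slide":[0,0,0],"twist":[0,0,0]},{"slide":[0,0,0],"twist":[0,0,0]},{"slide":[0,0,0],"twist":[0,0,0]},{"slide":[0,0,0],"twist":[0,0,0]}]' 0 50
```

```text
clock: 25.27
tcp_pos: [0.5454, 0.17, 0.0196]
tool_rot: [-0.0, 1.0, 0.024, 0.0]
wrist_force: [-0.1, -0.0, 0.3]
finger_gap: 0.759
finger_force: 0.0
clock: 25.85
tcp_pos: [0.5459, 0.1703, 0.0206]
tool_rot: [-0.0, 1.0, 0.025, 0.001]
wrist_force: [-1.2, 0.2, 5.7]
finger_gap: 0.483
finger_force: 51.2
```

```bash
python3 -m handwheel '[{"slide":[0,0,-0.4],"twist":[0,0,0]},{"slide":[0,0,-1],"twist":[0,0,0]},{"slide":[0,0,-1.6],"twist":[0,0,0]},{"slide":[0,0,-2],"twist":[0,0,0]},{"slide":[0,0,-2],"twist":[0,0,0]},{"slide":[0,0,-2],"twist":[0,0,0]},{"slide":[0,0,-1],"twist":[0,0,0]},{"slide":[0,0,0],"twist":[0,0,0]},{"slide":[0,0,0],"twist":[0,0,0]}]'; python3 go.py .4628 -.1993 .12 2.9; python3 - <<'E'
from h import *
a=r.capture("side")["frame"][190:320,190:350,::-1];b=r.capture("top")["frame"][170:280,340:440,::-1]
o=np.zeros((440,800,3),np.uint8);o[:325,:400]=cv2.resize(a,(400,325));o[:440,400:]=cv2.resize(b,(400,440),interpolation=cv2.INTER_CUBIC);cv2.imwrite("pics/g2.png",o)
E
```

```text
clock: 26.6
tcp_pos: [0.5449, 0.17, 0.1192]
tool_rot: [-0.0, 1.0, 0.024, -0.0]
wrist_force: [0.2, -0.7, -2.3]
finger_gap: 0.481
finger_force: 50.7
t 26.6 twist now [-0.04  0.   -0.12] slide before twist [-10.    36.49  -0.1 ] after twist [-10.07  36.47  -0.08] gap 0.481 F [ 0.17 -0.74 -2.26]
```

View pics/g2.png

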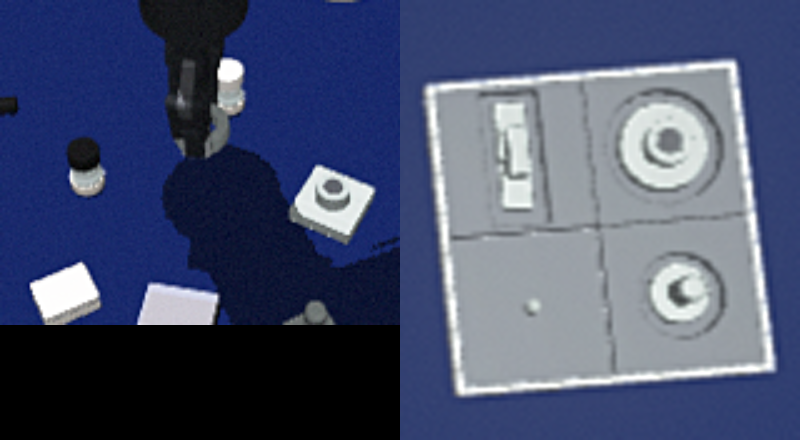

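The picture shows the gauge centred in its slot (517,155), the lower die in the wide well (665,145), the upper die in the narrow well (681,292) and the collar held by the gripper. Now the collar goes to the post.

```bash
python3 -m handwheel '[{"slide":[-0.3,1.2,0],"twist":[0,0,0]},{"slide":[-0.7,2.5,0],"twist":[0,0,0]},{"slide":[-0.9,3.3,0],"twist":[0,0,0]},{"slide":[-0.9,3.3,0],"twist":[0,0,0]},{"slide":[-0.9,3.3,0],"twist":[0,0,0]},{"slide":[-0.9,3.3,0],"twist":[0,0,0]},{"slide":[-0.9,3.3,0],"twist":[0,0,0]},{"slide":[-0.9,3.3,0],"twist":[0,0,0]},{"slide":[-0.9,3.3,0],"twist":[0,0,0]},{"slide":[-0.9,3.3,0],"twist":[0,0,0]},{"slide":[-0.8,3,0],"twist":[0,0,0]},{"slide":[-0.7,2.2,0],"twist":[0,0,0]}]';python3 -m handwheel '[{"slide":[-0.3,1.2,0],"twist":[0,0,0]},{"slide":[0,0,0.5],"twist":[0,0,0]},{"slide":[0,0,1],"twist":[0,0,0]},{"slide":[0,0,1.5],"twist":[0,0,0]},{"slide":[0,0,1],"twist":[0,0,0]},{"slide":[0,0,0.5],"twist":[0,0,0]},{"slide":[0,0,0],"twist":[0,0,0]},{"slide":[0,0,0],"twist":[0,0,0]}]'; python3 go.py .4628 -.1993 .0376 2.9
```

```text
clock: 27.7
tcp_pos: [0.4636, -0.1898, 0.1184]
tool_rot: [-0.0, 1.0, 0.024, -0.001]
wrist_force: [0.9, 0.5, -1.9]
finger_gap: 0.48
finger_force: 50.7
clock: 28.37
tcp_pos: [0.463, -0.199, 0.074]
tool_rot: [0.0, 1.0, 0.025, -0.001]
wrist_force: [-0.3, -0.3, -0.9]
finger_gap: 0.486
finger_force: 50.8
t 28.37 twist now [-0.    0.06 -0.05] slide before twist [-0.01  0.02  3.64] after twist [-0.02  0.02  3.64] gap 0.486 F [-0.26 -0.29 -0.87]
```

```bash
python3 -m handwheel '[{"slide":[0,0,0.8],"twist":[0,0,0]},{"slide":[0,0,0.8],"twist":[0,0,0]},{"slide":[0,0,0.8],"twist":[0,0,0]},{"slide":[0,0,0.6],"twist":[0,0,0]},{"slide":[0,0,0.3],"twist":[0,0,0]},{"slide":[0,0,0.2],"twist":[0,0,0]},{"slide":[0,0,0.1],"twist":[0,0,0]},{"slide":[0,0,0],"twist":[0,0,0]},{"slide":[0,0,0],"twist":[0,0,0]}]';python3 -m handwheel '[{"slide":[0,0,0.07],"twist":[0,0,0]},{"slide":[0,0,0.05],"twist":[0,0,0]},{"slide":[0,0,0],"twist":[0,0,0]},{"slide":[0,0,0],"twist":[0,0,0]}]'
```

```text
clock: 29.12
tcp_pos: [0.4633, -0.1996, 0.0386]
tool_rot: [0.0, 1.0, 0.024, 0.0]
wrist_force: [0.8, -0.1, -0.5]
finger_gap: 0.482
finger_force: 50.8
clock: 29.45
tcp_pos: [0.4634, -0.1996, 0.0376]
tool_rot: [0.0, 1.0, 0.025, 0.0]
wrist_force: [-0.4, 0.4, 2.2]
finger_gap: 0.482
finger_force: 51.0
```

Contact at the expected height (.0206 + .017). I'll release, rise and check.

```bash
python3 -m handwheel '[{"slide":[0,0,0],"twist":[0,0,0]},{"slide":[0,0,0],"twist":[0,0,0]},{"slide":[0,0,0],"twist":[0,0,0]},{"slide":[0,0,0],"twist":[0,0,0]},{"slide":[0,0,-0.4],"twist":[0,0,0]},{"slide":[0,0,-1],"twist":[0,0,0]},{"slide":[0,0,-2],"twist":[0,0,0]},{"slide":[0,0,-2.5],"twist":[0,0,0]},{"slide":[0,0,-2.5],"twist":[0,0,0]},{"slide":[0,0,-2],"twist":[0,0,0]},{"slide":[0,0,-1],"twist":[0,0,0]},{"slide":[0,0,0],"twist":[0,0,0]}]' 6; python3 -m handwheel '[{"slide":[0,-1.5,0],"twist":[0,0,0]},{"slide":[0,-3,0],"twist":[0,0,0]},{"slide":[0,-3,0],"twist":[0,0,0]},{"slide":[0,-3,0],"twist":[0,0,0]},{"slide":[0,-3,0],"twist":[0,0,0]},{"slide":[0,-3,0],"twist":[0,0,0]},{"slide":[0,-3,0],"twist":[0,0,0]},{"slide":[0,-1.5,0],"twist":[0,0,0]},{"slide":[0,0,0],"twist":[0,0,0]},{"slide":[0,0,0],"twist":[0,0,0]}]'; python3 - <<'E'
from h import *
T=r.capture("top");a=r.capture("side")["frame"][110:195,255:360,::-1];b=T["frame"][170:280,340:440,::-1]
o=np.zeros((440,800,3),np.uint8);o[:324,:400]=cv2.resize(a,(400,324),interpolation=cv2.INTER_CUBIC);o[:440,400:]=cv2.resize(b,(400,440),interpolation=cv2.INTER_CUBIC);cv2.imwrite("pics/g3.png",o)
for n,roi in(("sqlow",(208,240,248,278)),("squp",(165,245,195,275))):
    q=blobs(T,roi); 
    if q: M=cv2.moments(max(q,key=cv2.contourArea)); print(n,M["m10"]/M["m00"],M["m01"]/M["m00"])
E
```

```text
clock: 30.45
tcp_pos: [0.4645, -0.1998, 0.1537]
tool_rot: [0.001, 1.0, 0.025, 0.002]
wrist_force: [0.3, 1.1, -0.8]
finger_gap: 0.7
finger_force: 0.0
clock: 31.28
tcp_pos: [0.4521, 0.0107, 0.15]
tool_rot: [0.0, 1.0, 0.025, -0.001]
wrist_force: [-0.1, -0.5, 0.1]
finger_gap: 0.706
finger_force: 0.0
sqlow 227.26989773143939 257.9720515089196
squp 179.50412634503542 259.504144004144
```

View pics/g3.png

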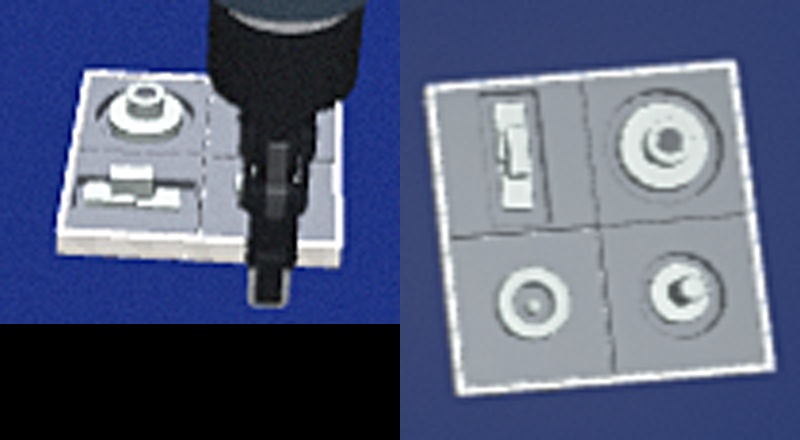

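The picture shows all four pieces flat and centred in their inserts, with the collar (533,302) around its post. The square lower die's centroid reads 2 px off, most likely because the arm now shades part of it, since the arm never went near it.

```bash
python3 -c "
from bench import r
print(r.sign_off())"
```

```text
the job is handed in; nothing more can be done
None
```

All four pieces of the round press's tooling sit flat and centred in their inserts in the final pictures. I handed the job in at about 31 s; the sign-off gave no verdict, and I never touched the square-footed dies.

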